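# Snap the upper tray onto the bearing drying rack

### The job

Lift the orange bearing tray by its grip rib and set it level on the grey drying rack so that each corner hole sits over its own post, then let go of it. Now press the tray down on its pads until all four posts have clicked through and the tray lies fully home on all four shoulders. Leave the other things on the table where they are.

Things in the scene. Friction and masses are not known exactly. Their poses are not given: they have to be found in the camera images.
- rack: lower tier of the bearing drying rack, fixed: a grey pan 214 (x) by 164 (y) mm, rim 18 mm high, four barbed posts at (+-75, +-50) mm. Origin on the table at the pan's centre, z up. Set down unpressed, the tray stops on the barbs with its underside about 45 mm above the table; pressed home it lies on the shoulders, underside at 30 mm, deck top at 36 mm.
- tray_grip (a point): loose orange tray, 0.3 kg: deck 190 (x) by 140 (y) by 6 mm, 20 mm square through holes at (+-75, +-50), two bearings 7 mm high on it at (+-72, 0), upright grip rib in the middle (60 mm long in x, 14 mm thick in y, top 46 mm above the underside). Point: in the rib on the tray's axis, 31 mm above the underside. Axes: the tray's, z up. Fits the rack either way round (half a turn).
- post0 (a point): centre of the shoulder top of the rack's post at (+75, +50) mm, 30 mm above the table, where the tray's underside comes to rest. Post: grey shoulder 32 mm across up to this point; white shaft 16 mm across to 25 mm above it, then a cone to 8 mm across at its tip, 40 mm above it.
- post1 (a point): centre of the shoulder top of the rack's post at (+75, -50) mm, 30 mm above the table, where the tray's underside comes to rest. On the +y and -y sides of each post a black sprung barb sticks out to 12.5 mm from the axis, flat underside 8.5 mm above the shoulder. Its slope yields to a deck pressed down (about 8 N a post), then it springs out over it and holds it down.
- post2 (a point): centre of the shoulder top of the rack's post at (-75, +50) mm, 30 mm above the table, where the tray's underside comes to rest. Same as post0 and post1.
- post3 (a point): centre of the shoulder top of the rack's post at (-75, -50) mm, 30 mm above the table, where the tray's underside comes to rest. Same as post0 and post1.
- pad0 (a point): centre of a round outlined press pad, 20 mm across, on the tray's deck top (6 mm above its underside) at (+42, +50) mm in the tray's axes, 33 mm inward of that corner's hole. Pressed here, the nearest post clicks first at about 8 N (the far side may rise), then, on the way down to home, the other post on the same long side may click too, at 10 to 20 N.
- pad1 (a point): centre of a round outlined press pad, 20 mm across, on the tray's deck top (6 mm above its underside) at (+42, -50) mm in the tray's axes, 33 mm inward of that corner's hole. Behaves like pad0.
- pad2 (a point): centre of a round outlined press pad, 20 mm across, on the tray's deck top (6 mm above its underside) at (-42, +50) mm in the tray's axes, 33 mm inward of that corner's hole. Behaves like pad0.
- pad3 (a point): centre of a round outlined press pad, 20 mm across, on the tray's deck top (6 mm above its underside) at (-42, -50) mm in the tray's axes, 33 mm inward of that corner's hole. Behaves like pad0.
- axle: chrome skate axle: rod 8 mm thick, 150 mm long, lying on the table with a 13 mm nut near each end; origin under its middle
- spacer: white plastic wheel spacer: upright tube 32 mm across, 30 mm high; origin at the centre of its underside
- pick: yellow nylon shield pick: flat, 153 mm long, up to 16 mm wide, 8 mm high; origin under its middle
- cup: stainless steel measuring cup: 76 mm across, 58 mm high, with a flat handle sticking out level to 112 mm from the centre; origin at the centre of its underside
- wheel: green skate wheel lying flat: 58 mm across, 32 mm high; origin at the centre of its underside
- cleaner: white plastic bottle with red cap: 60 mm across, 160 mm high, standing; origin at the centre of its underside
- brush: cleaning brush, 170 mm long, lying on the table with a light wooden handle; origin near its middle, at table height
There are look-alikes about, which are no part of the job. What is shaped like the part that bears tray_grip but turquoise is not meant.

How it is judged:
By the outcome, as a careful person would: the job done as asked, in the order asked, and still so for the second after the job is handed in, with the robot touching nothing.
It also fails if it takes over 58 s, if anything falls off the work surface, if the arm or the gripper's body presses on something with over 40 N, if the wrist force passes 120 N, or if a joint passes its speed limit or range.

### The arm

A 6-joint arm with a two-finger parallel gripper is mounted at the origin on the work surface. World frame = base frame: x ahead of the robot, y to its left, z up, the work surface at z = 0. Lengths are in mm, angles in rad, forces in N, time in s.
With the tool pointing down it reaches from about 250 to 775 mm from the base axis. Payload 8.9 kg.
Tool frame: the origin (TCP) lies midway between the tips of the shut fingers; the grasp point (between the pads) lies 19 mm behind it; x points along the fingers, y is the direction in which the jaws open and shut, and the axes are right-handed (so a half turn about x gives the same grasp; the last joint's range is limited). The gripper opens to 85 mm and grips with 20 to 120 N. Pads are 22 mm wide; open, the fingers measure 114 mm over their backs; the gripper's body (76 mm by 85 mm) begins 54 mm behind the grasp point. The pads swing forward as they close: fully open they stand 13 mm farther back than shut.
Start: joints at [1.05, 0.291, -0.153, 1.127, 0, 1.431], TCP at [195.605, 487.199, 231.305] pointing down, gripper open.
Joint ranges: [-2.52, 2.52], [-0.91, 1.74], [-1.3, 1.37], [-1.96, 2.02], [-1.52, 1.47], [-3.14, 3.14]. Speed limits (rad/s): [2.22, 2.22, 2.79, 3.14, 3.14, 3.14].

### API

Orientations are given as a rotation vector (axis times angle).
In Python, from rig import telemetry, vision, job, outline_of gives the robot as it stands.
- The arm moves only by the shell command python3 -m pendant 'ROWS' [FORCE]. ROWS is JSON, a list of rows, each a list of 5 numbers: the shift along the tool's x, y, z in cm, then the turn about the tool's x in degrees, then the finger opening in cm, from 0 to 8.54. In form: [[tx, ty, tz, twist, jaw], ...]. A call has 1 to 12 rows; each row is the pose to reach, as a shift and turn from the pose commanded when the call began, along the tool's axes at that moment; what a row does not reach only later rows make up. A row lasts 1/8 s, in which the tool goes at most 62.5 mm and 10.7 degrees, less where a joint would pass 70% of its speed; a pose out of reach is approached as far as the arm can. A call with a gripper value outside its range is refused whole. The fingers move at their own pace and stop on an object; FORCE is the grip in N (left out, the last holds). Time passes only in rows, so rows that repeat a pose let the fingers close. It gives the time, the measured TCP pose, the force and the opening at its end, in the units of the state.
- telemetry.sense(): the state, without advancing time (a new reading comes with each control period).
- vision.capture(name): name is "scene" or "top" or "wrist"; returns a dict with "frame" (384x512x3 uint8, blue, green, red), "z_map" (384x512 float32, mm along the optical axis (not along the pixel's ray), 0 where there is no reading), "fov_y" (degrees; the focal length in pixels is half the picture's height over the tangent of half this angle, whatever the lens; pixels are square), "cx", "cy" (the principal point, pixels), "extrinsics" (4x4, takes a point from camera to world coordinates). Camera axes: x right, y down, z forward; pixel columns grow to the right and rows downward; lengths in mm; the calibration is good to about 2 mm. A picture is of the moment at which its call begins.
- job.sign_off(): hands the job in, once; it reports no verdict.
Trained networks look in the newest picture that a camera, given by its name, has taken for a name from the list of things; names that differ only in an ending like _2 or _b are one class to them, and where a whole thing is asked for, a point or a joint stands for the part that bears it (a point fixed in the world has none). Each returns a list of dicts, best first, with "score" (0 to 1); they miss things now and then, are a little off and sometimes report something else, mostly with a low value. They report only what shows in the picture. A call takes as long as a camera call. They do not tell look-alikes from the thing itself.
- outline_of(camera, name): "region" (384x512 bool, what is visible of it) and "location" ([column, row] in pixels, amid what is visible of it).
The state is a dict: "time": time; "joint_positions": joint angles; "joint_vel": joint speeds; "tau": joint torques, N m; "position": TCP position; "eef_rot": TCP orientation; "wrist_force": force on the tool from outside, world axes, zero at the start; "moment": the same for the moment, N m; "opening": opening from 0.0 (shut) to 1.0 (fully open).
Only numpy, scipy, OpenCV 4.12 (cv2) and the standard library are available. Lean on these libraries where they do the work, as an engineer would, in place of code of your own. Each camera call takes 0.05 s, during which the arm holds its last target.

## Working session

There is one attempt and no reset: what is moved stays moved. The work goes in short steps, Python scripts to look and compute and a shell command to move; the robot and the scene stay as the last step left them, time stands still between calls to the robot, and variables do not carry over. Pictures are saved under pics/ and viewed, and the job is handed in when it is done.

```bash
ls; mkdir -p pics; cat > h.py <<'E'
import numpy as np, cv2
from rig import telemetry, vision, job, outline_of
def cap(n,fn=None):
    d=vision.capture(n)
    if fn: cv2.imwrite('pics/'+fn,d['frame'])
    return d
def f(d): return d['frame'].shape[0]/2/np.tan(np.radians(d['fov_y'])/2)
def pts(d,mask):
    v,u=np.nonzero(mask&(d['z_map']>0)); z=d['z_map'][v,u]
    F=f(d); P=np.c_[(u-d['cx'])/F*z,(v-d['cy'])/F*z,z,np.ones(len(z))]
    return (P@np.array(d['extrinsics']).T)[:,:3]
def proj(d,p):
    q=np.linalg.inv(d['extrinsics'])@np.r_[p,1]; F=f(d)
    return q[0]/q[2]*F+d['cx'],q[1]/q[2]*F+d['cy']
E
python3 - <<'E'
from h import *
s=telemetry.sense(); print(s)
for n in ['scene','top','wrist']:
    d=cap(n,n+'0.png'); print(n,d['fov_y'],d['cx'],d['cy'],np.array(d['extrinsics']).round(3).tolist())
    for k in ['tray_grip','rack']:
        for o in outline_of(n,k): print(n,k,o['score'],o['location'],o['region'].sum(),np.median(pts(d,o['region']),axis=0))
E
```

```text
pics
{'time': 0.0, 'joint_positions': array([ 1.04970683e+00,  2.91282993e-01, -1.54102020e-01,  1.12671619e+00,
       -3.81214972e-06,  1.43154039e+00]), 'joint_vel': array([-1.35689586e-03, -7.55172185e-04, -1.44560219e-03, -9.21466988e-05,
        1.52657357e-03, -8.04552513e-04]), 'tau': array([ 2.05565368e-03, -5.37145078e+01,  3.31371617e+01,  1.59019581e-02,
       -1.26452865e-04,  4.79076618e-06]), 'position': array([195.38526949, 486.82130806, 230.73997511]), 'eef_rot': array([ 0.2986035 ,  1.55037917, -0.30055423]), 'wrist_force': array([-0.10535426, -0.52750797,  0.23909218]), 'moment': array([ 0.01060282,  0.02436925, -0.06326667]), 'opening': 0.9989509904911522}
scene 56.326102389917864 261.9275364143406 192.45655515802662 [[-0.428, 0.617, -0.66, 1085.684], [0.904, 0.302, -0.304, 313.331], [0.012, -0.727, -0.687, 708.077], [0.0, 0.0, 0.0, 1.0]]
scene tray_grip 0.96 [194.0, 204.0] 2534 [ 533.7046366  -124.55465496    6.00663701]
scene tray_grip 0.69 [373.7, 183.9] 2075 [232.37737174 277.50767951   5.48404152]
scene tray_grip 0.66 [211.3, 133.5] 1401 [ 240.22301187 -265.
[... 320 characters left out ...]
 [218.08213296 273.38125858   5.66383282]
top tray_grip 0.72 [328.9, 275.5] 2089 [ 225.82299522 -275.29686988    6.72620605]
top tray_grip 0.23 [287.3, 192.2] 2032 [ 518.04720943 -132.87883551    6.68693746]
top rack 0.63 [216.1, 185.3] 2736 [538.32747381 129.31381008   9.72497412]
wrist 68.68637042424615 253.1464179600172 189.34661411370368 [[0.373, 0.891, 0.258, 130.115], [0.928, -0.358, -0.104, 513.512], [-0.0, 0.278, -0.961, 372.741], [0.0, 0.0, 0.0, 1.0]]
wrist tray_grip 0.92 [116.0, 217.0] 9557 [201.79445143 292.11676099   5.2952744 ]
wrist tray_grip 0.2 [94.2, 379.1] 491 [426.02194253 107.06280364  11.64557679]
wrist rack 0.71 [92.7, 377.2] 524 [425.96015279 107.14834504  10.95533036]
```

View pics/scene0.png

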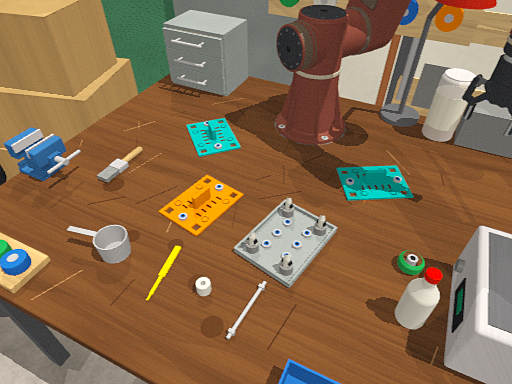

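View pics/top0.png

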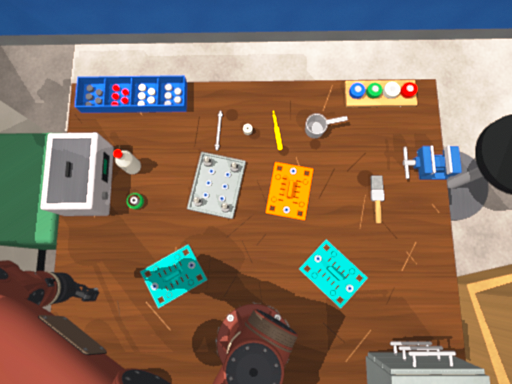

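View pics/wrist0.png

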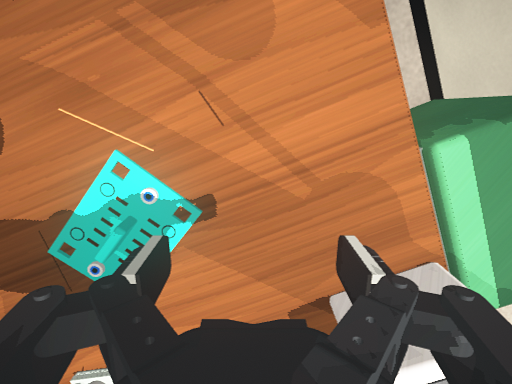

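```bash
cat > meas.py <<'E'
from h import *
def fit(P,zlo,zhi,name):
    Q=P[(P[:,2]>zlo)&(P[:,2]<zhi)]
    r=cv2.minAreaRect(Q[:,:2].astype(np.float32)); print(name,len(Q),r, 'med z',np.median(Q[:,2]))
for n in ['top','scene']:
    d=cap(n)
    hsv=cv2.cvtColor(d['frame'],cv2.COLOR_BGR2HSV)
    m=cv2.inRange(hsv,(10,180,140),(24,255,255))>0
    P=pts(d,m); k=(abs(P[:,0]-530)<150)&(abs(P[:,1]+130)<130)&(P[:,2]<70)
    yel=P[k]; 
    nc,lab=cv2.connectedComponents(m.astype(np.uint8)); 
    best=max(range(1,nc),key=lambda i:(lab==i).sum()*(np.abs(np.median(pts(d,lab==i),axis=0)[:2]-[530,-130]).max()<60) if (lab==i).sum()>50 and len(pts(d,lab==i)) else 0)
    P=pts(d,lab==best); fit(P,-5,20,n+' deck'); fit(P,35,60,n+' rib')
    A=pts(d,np.ones(m.shape,bool)); k=(abs(A[:,0]-540)<135)&(abs(A[:,1]-130)<115); A=A[k]
    fit(A,12,24,n+' rim'); fit(A,-3,80,n+' all')
    T=A[(A[:,2]>45)&(A[:,2]<80)]
    c,l,_,C=None,None,None,None
    cr,l,C=cv2.kmeans(T[:,:2].astype(np.float32),4,None,(3,50,.1),5,cv2.KMEANS_PP_CENTERS)
    print(n,'posts',C.round(1).tolist(),[int((l==i).sum()) for i in range(4)],'mean',C.mean(0))
E
python3 meas.py
```

```text
top deck 2023 ((519.5152587890625, -134.04554748535156), (149.9200897216797, 201.6728057861328), 79.11643981933594) med z 5.966851385054952
top rib 70 ((518.0525512695312, -133.23489379882812), (13.609366416931152, 60.641761779785156), 78.95983123779297) med z 45.77892701672579
top rim 682 ((539.2950439453125, 128.87570190429688), (164.21331787109375, 215.18716430664062), 77.51383209228516) med z 16.483008133032627
top all 4307 ((539.8944091796875, 129.9949951171875), (229.94635009765625, 269.75970458984375), 89.99927520751953) med z 6.754252295181914
top posts [[475.20001220703125, 192.3000030517578], [621.2999877929688, 160.39999389648438], [599.2000122070312, 62.900001525878906], [453.29998779296875, 95.4000015258789]] [22, 22, 20, 22] mean [537.23224 127.74567]
scene deck 2250 ((514.471435546875, -133.6696319580078), (151.34483337402344, 200.75502014160156), 78.87281799316406) med z 5.643001368320199
scene rib 116 ((520.214599609375, -131.0774383544922), (14.138715744018555, 60.20502853393555), 78.87098693847656) med z 44.28939532651037
scene rim 1227 ((539.3014526367188, 130.8686981201172), (165.3958282470703, 218.51988220214844), 77.50145721435547) med z 16.695296028105304
scene all 7807 ((539.9482421875, 130.00245666503906), (229.9866180419922, 269.8487243652344), 89.99498748779297) med z 7.139479235416047
scene posts [[628.2000122070312, 164.89999389648438], [460.5, 99.5], [481.6000061035156, 196.5], [606.4000244140625, 67.69999694824219]] [61, 44, 53, 52] mean [544.1593 132.1386]
```

```bash
cat > go.py <<'E'
from h import *
from scipy.spatial.transform import Rotation as R
def plan(x,y,z,yaw,s=None):
    """tool y along world angle yaw (deg, mod 180)"""
    s=s or telemetry.sense(); M=R.from_rotvec(s['eef_rot']).as_matrix()
    d=M.T@(np.array([x,y,z])-s['position'])/10
    cur=np.degrees(np.arctan2(M[1,1],M[0,1]))
    t=-(yaw-cur)  # tool x down
    t=(t+90)%180-90
    print('pos',s['position'].round(1),'ax',M.round(3).tolist(),'yaw',round(cur,2),'q',s['joint_positions'].round(3),'F',s['wrist_force'].round(1),'open',round(s['opening'],3),'t',s['time'])
    print('shift cm',d.round(2),'twist',round(t,2),'alt',round(t-180*np.sign(t),2))
if __name__=='__main__':
    import sys; plan(*map(float,sys.argv[1:5]))
E
python3 go.py 518.5 -133 200 79
```

```text
pos [195.6 487.2 231.3] ax [[-0.0, 0.373, 0.928], [-0.0, 0.928, -0.373], [-1.0, -0.0, -0.0]] yaw 68.13 q [ 1.05   0.291 -0.153  1.127  0.     1.431] F [ 0.1 -1.3 -0.5] open 0.998 t 0.55
shift cm [  3.13 -45.53  53.07] twist -10.87 alt 169.13
```

```bash
python3 -m pendant '[[0,-4,4.6,-2,5],[0,-8,9.3,-4,5],[0,-12,14,-6,5],[0,-16,18.6,-8,5],[0,-20,23.3,-10.9,5],[0,-24,28,-10.9,5],[0,-28,32.6,-10.9,5],[0,-32,37.3,-10.9,5],[0,-36,42,-10.9,5],[0,-40,46.6,-10.9,5],[0,-43,50.1,-10.9,5],[0.1,-45.5,53.1,-10.9,5]]'
python3 go.py 518.5 -133 200 79
```

```text
time: 2.05
position: [519.5, -134.9, 230.3]
eef_rot: [0.151, 1.565, -0.151]
wrist_force: [-0.1, 0.8, 0.5]
opening: 0.585
pos [ 519.5 -134.9  230.3] ax [[0.0, 0.192, 0.981], [-0.0, 0.981, -0.192], [-1.0, -0.0, 0.0]] yaw 78.96 q [-0.39   0.313 -0.124  1.133  0.    -0.198] F [-0.1  0.8  0.5] open 0.585 t 2.05
shift cm [ 3.03  0.17 -0.13] twist -0.04 alt 179.96
```

```bash
python3 - <<'E'
from h import *
d=cap('wrist','wrist1.png')
hsv=cv2.cvtColor(d['frame'],cv2.COLOR_BGR2HSV)
m=cv2.inRange(hsv,(8,150,100),(24,255,255))>0
P=pts(d,m);P=P[P[:,2]<60]
for lo,hi in((42,52),(0,10)):
    Q=P[(P[:,2]>lo)&(P[:,2]<hi)]; print(len(Q),cv2.minAreaRect(Q[:,:2].astype(np.float32)),np.median(Q[:,2]))
E
```

```text
567 ((516.451904296875, -131.40235900878906), (13.387362480163574, 58.1194953918457), 79.3532485961914) 44.802747891724096
24857 ((614.3237915039062, -150.6763916015625), (835.9078979492188, 572.1932373046875), 78.94477844238281) 3.0042959236171782
```

View pics/wrist1.png

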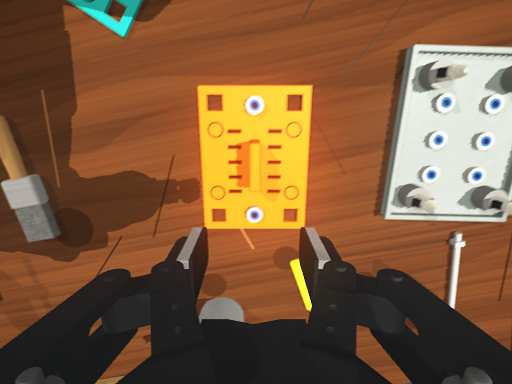

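```bash
python3 -m pendant '[[5,0.2,-0.2,0,5],[10,0.2,-0.2,0,5],[15,0.2,-0.2,0,5],[18,0.2,-0.2,0,5],[18,0.2,-0.2,0,5]]'
python3 go.py 518 -132.3 12 79.1
```

```text
time: 2.72
position: [515.4, -129.7, 48.6]
eef_rot: [0.151, 1.57, -0.15]
wrist_force: [0.6, 0.6, -0.5]
opening: 0.588
pos [ 515.4 -129.7   48.6] ax [[-0.004, 0.19, 0.982], [0.002, 0.982, -0.19], [-1.0, 0.001, -0.004]] yaw 79.03 q [-0.384  0.481 -0.396  0.699 -0.    -0.193] F [ 0.6  0.6 -0.5] open 0.588 t 2.725
shift cm [ 3.65 -0.21  0.32] twist -0.07 alt 179.93
```

```bash
python3 -m pendant '[[1.5,-0.1,0.2,0,5],[1.5,-0.1,0.2,0,5],[1.5,-0.1,0.2,0,5]]'
python3 go.py 518 -132.3 12 79.1
python3 - <<'E'
from h import *
d=cap('wrist','wrist2.png')
E
```

```text
time: 3.1
position: [519.5, -132.1, 36.0]
eef_rot: [0.15, 1.564, -0.151]
wrist_force: [0.1, -0.6, -0.1]
opening: 0.587
pos [ 519.5 -132.1   36. ] ax [[0.001, 0.19, 0.982], [-0.0, 0.982, -0.19], [-1.0, -0.0, 0.001]] yaw 79.02 q [-0.385  0.501 -0.402  0.667 -0.    -0.194] F [ 0.1 -0.6 -0.1] open 0.587 t 3.1
shift cm [ 2.4  -0.05 -0.15] twist -0.08 alt 179.92
```

View pics/wrist2.png

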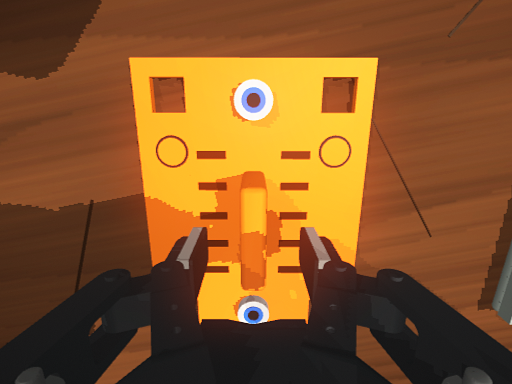

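```bash
python3 - <<'E'
from h import *
d=cap('wrist')
hsv=cv2.cvtColor(d['frame'],cv2.COLOR_BGR2HSV)
m=cv2.inRange(hsv,(8,150,60),(24,255,255))>0
P=pts(d,m)
Q=P[(P[:,2]>43)&(P[:,2]<50)&(np.hypot(P[:,0]-518,P[:,1]+132)<50)]; print(len(Q),cv2.minAreaRect(Q[:,:2].astype(np.float32)),np.median(Q[:,2]))
print(proj(d,[519.5,-132.1,36]),proj(d,[518,-132.3,46]))
E
python3 -m pendant '[[1.2,0,-0.1,0,5],[2.4,0,-0.1,0,5],[2.4,0,-0.1,0,5],[2.4,0,-0.1,0,0.5],[2.4,0,-0.1,0,0.5],[2.4,0,-0.1,0,0.5],[2.4,0,-0.1,0,0.5],[2.4,0,-0.1,0,0.5]]' 50
python3 go.py 518 -132.3 12 79.1
```

```text
2587 ((514.0628051757812, -131.3720703125), (53.13059997558594, 58.824317932128906), 31.678054809570312) 44.87724054728511
(np.float64(252.88816840735376), np.float64(240.433669136292)) (np.float64(251.94004290630713), np.float64(246.6718617141793))
time: 4.2
position: [518.4, -131.9, 11.6]
eef_rot: [0.15, 1.565, -0.151]
wrist_force: [-0.9, -0.7, 3.8]
opening: 0.154
pos [ 518.4 -131.9   11.6] ax [[0.001, 0.19, 0.982], [-0.0, 0.982, -0.19], [-1.0, -0.0, 0.001]] yaw 79.02 q [-0.386  0.534 -0.426  0.61  -0.    -0.194] F [-0.9 -0.7  3.8] open 0.154 t 4.2
shift cm [-0.04 -0.05 -0.03] twist -0.08 alt 179.92
```

```bash
python3 -m pendant '[[-2,0,0,0,0.5],[-5,0,0,0,0.5],[-9,0,0,0,0.5],[-13,0,0,0,0.5],[-13,0,0,0,0.5],[-13,0,0,0,0.5]]' 60
python3 - <<'E'
from h import *
s=telemetry.sense();print(s['position'],s['wrist_force'],s['moment'])
d=cap('wrist','wrist3.png')
d=cap('scene','scene3.png')
E
```

```text
time: 4.95
position: [517.3, -131.4, 140.2]
eef_rot: [0.151, 1.567, -0.15]
wrist_force: [0.6, -0.0, -3.5]
opening: 0.156
[ 517.28242292 -131.35598513  140.22193633] [ 0.59582307 -0.01620671 -3.45615647] [0.02438639 0.039663   0.00353847]
```

View pics/wrist3.png

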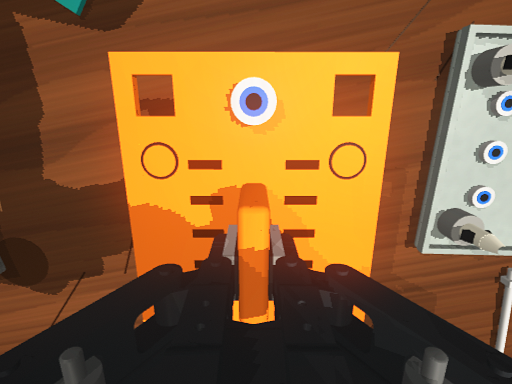

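View pics/scene3.png

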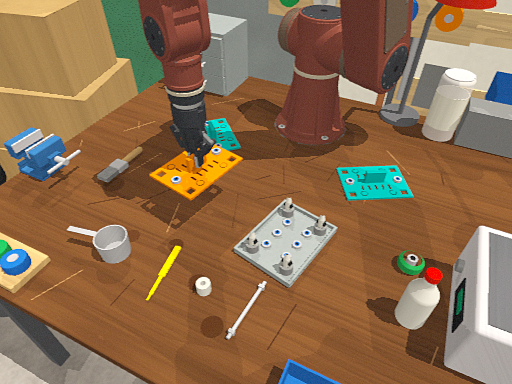

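```bash
python3 go.py 539.3 129.8 140 77.5
```

```text
pos [ 516.9 -131.2  139.7] ax [[-0.003, 0.19, 0.982], [0.001, 0.982, -0.19], [-1.0, 0.001, -0.003]] yaw 79.02 q [-0.386  0.378 -0.281  0.915  0.    -0.194] F [-0.4  0.5 -3.7] open 0.155 t 5.05
shift cm [-1.000e-02  2.605e+01 -2.770e+00] twist 1.52 alt -178.48
```

```bash
python3 -m pendant '[[0,1.5,-0.2,0,0.5],[0,4.5,-0.5,0,0.5],[0,8,-0.9,0.5,0.5],[0,12,-1.3,1,0.5],[0,16,-1.7,1.5,0.5],[0,20,-2.1,1.5,0.5],[0,23,-2.5,1.5,0.5],[0,25,-2.7,1.5,0.5],[0,26,-2.8,1.5,0.5],[0,26,-2.8,1.5,0.5],[0,26,-2.8,1.5,0.5]]'
cat > rel.py <<'E'
from h import *
import sys
tag=sys.argv[1]; s=telemetry.sense(); Z=s['position'][2]-12
for n in ['top','scene']:
    d=cap(n,n+tag+'.png')
    hsv=cv2.cvtColor(d['frame'],cv2.COLOR_BGR2HSV)
    m=cv2.inRange(hsv,(8,150,60),(24,255,255))>0
    P=pts(d,m); k=(P[:,2]>Z-12)&(P[:,2]<Z+18)&(np.hypot(P[:,0]-540,P[:,1]-130)<180)
    Q=P[k]; A=np.c_[Q[:,:2],np.ones(len(Q))]; c=np.linalg.lstsq(A,Q[:,2],rcond=None)[0]
    print(n,len(Q),'rect',cv2.minAreaRect(Q[:,:2].astype(np.float32)),'z',np.median(Q[:,2]),'slope mm/100',c[:2]*100)
E
python3 rel.py 4; python3 go.py 539.3 129.8 140 77.5
```

```text
time: 6.42
position: [540.1, 128.0, 141.2]
eef_rot: [0.171, 1.564, -0.172]
wrist_force: [-0.2, 0.9, -3.3]
opening: 0.156
top 496 rect ((539.45556640625, 61.64476776123047), (197.6523895263672, 67.33467102050781), 8.595603942871094) z 135.82867886059853 slope mm/100 [-0.16942849 -0.57155327]
scene 2765 rect ((540.1143798828125, 127.86198425292969), (141.81393432617188, 192.71951293945312), 77.5937728881836) z 135.31970456891395 slope mm/100 [-0.11513996 -0.20176052]
pos [540.1 128.  141.3] ax [[-0.0, 0.217, 0.976], [-0.0, 0.976, -0.217], [-1.0, -0.0, -0.0]] yaw 77.46 q [ 0.101  0.412 -0.222  0.937 -0.     0.32 ] F [ 0.3 -0.7 -4. ] open 0.155 t 6.525
shift cm [ 0.13  0.16 -0.12] twist -0.04 alt 179.96
```

View pics/scene4.png

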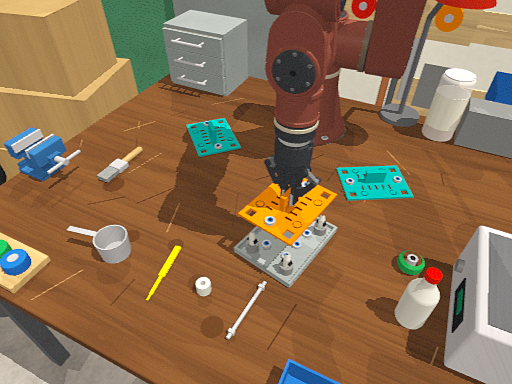

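View pics/top4.png

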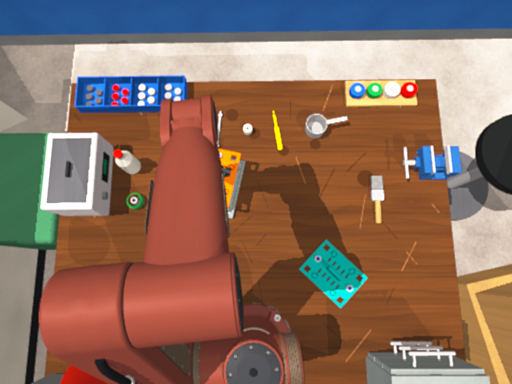

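```bash
python3 go.py 539.3 130.1 92 77.5; python3 -m pendant '[[2,0.1,-0.1,0,0.5],[4,0.2,-0.1,0,0.5],[5,0.2,-0.1,0,0.5],[5,0.2,-0.1,0,0.5],[5,0.2,-0.1,0,0.5]]'
python3 rel.py 5; python3 go.py 539.3 130.1 92 77.5; python3 - <<'E'
from h import *
cap('wrist','wrist5.png')
i=cv2.imread('pics/scene5.png')[180:300,210:360]; cv2.imwrite('pics/scene5c.png',cv2.resize(i,None,fx=5,fy=5,interpolation=cv2.INTER_CUBIC))
E
```

```text
pos [540.1 128.  141.3] ax [[-0.0, 0.217, 0.976], [-0.0, 0.976, -0.217], [-1.0, -0.0, -0.0]] yaw 77.46 q [ 0.101  0.412 -0.222  0.937 -0.     0.32 ] F [ 0.3 -0.7 -4. ] open 0.155 t 6.525
shift cm [ 4.93  0.19 -0.12] twist -0.04 alt 179.96
time: 7.15
position: [540.1, 130.9, 92.0]
eef_rot: [0.171, 1.563, -0.171]
wrist_force: [0.2, -0.0, -2.7]
opening: 0.157
top 459 rect ((538.4917602539062, 63.79106140136719), (199.1236114501953, 69.45789337158203), 8.924129486083984) z 86.84596097519147 slope mm/100 [-0.05036013  1.55020408]
scene 2575 rect ((540.0692138671875, 130.95477294921875), (141.66563415527344, 192.6575469970703), 77.36985778808594) z 86.20787315815983 slope mm/100 [ 0.03950711 -0.21421748]
pos [540.1 131.   92.1] ax [[0.001, 0.216, 0.976], [0.0, 0.976, -0.216], [-1.0, 0.0, 0.001]] yaw 77.52 q [ 0.106  0.462 -0.287  0.82  -0.     0.324] F [ 0.8 -0.2 -3.7] open 0.156 t 7.25
shift cm [ 0.01 -0.11 -0.06] twist 0.02 alt -179.98
```

View pics/scene5c.png

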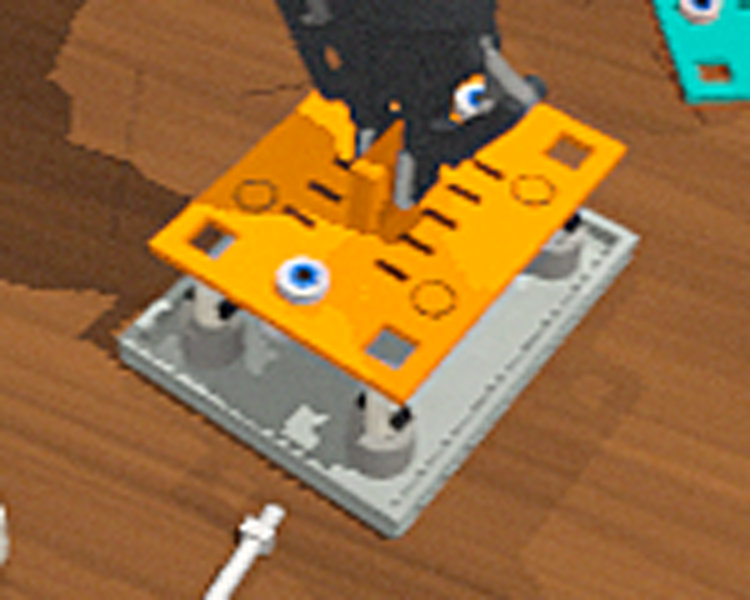

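View pics/wrist5.png

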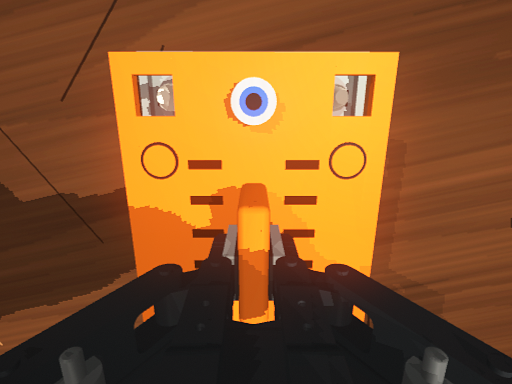

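```bash
python3 - <<'E'
from h import *
d=cap('wrist','wrist6.png')
i=d['frame'][60:130,110:400]; cv2.imwrite('pics/w6c.png',cv2.resize(i,None,fx=2.7,fy=2.7,interpolation=cv2.INTER_CUBIC))
a=np.radians(-12.5);c,s=np.cos(a),np.sin(a)
for y in(50,-50):
    for z in (86,70): 
        print(y,z,np.round(proj(d,[540.1+75*c-y*s,131+75*s+y*c,z]),1))
E
```

```text
50 86 [329.9 341.6]
50 70 [323.9 323.4]
-50 86 [175.8 341.6]
-50 70 [181.8 323.5]
```

View pics/w6c.png

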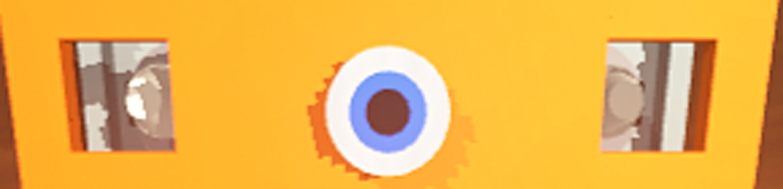

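```bash
python3 - <<'E'
from h import *
d=cap('wrist')
a=np.radians(-12.5);c,s=np.cos(a),np.sin(a)
for y in(50,-50):
    for z in (86,70): 
        print(y,z,np.round(proj(d,[540.1-75*c-y*s,131-75*s+y*c,z]),1))
E
```

```text
50 86 [352.9  99.1]
50 70 [343. 100.]
-50 86 [152.8  99.1]
-50 70 [162.7  99.9]
```

```bash
python3 -m pendant '[[0.6,-0.09,0,0,0.5],[1.2,-0.09,0,0,0.5],[1.8,-0.09,0,0,0.5],[2.3,-0.09,0,0,0.5],[2.7,-0.09,0,0,0.5],[2.7,-0.09,0,0,0.5]]'
python3 go.py 539.3 130.1 57 77.5; python3 rel.py 7; python3 - <<'E'
from h import *
cap('wrist','wrist7.png')
i=cv2.imread('pics/scene7.png')[180:300,210:360]; cv2.imwrite('pics/scene7c.png',cv2.resize(i,None,fx=5,fy=5,interpolation=cv2.INTER_CUBIC))
E
```

```text
time: 8.15
position: [539.1, 130.1, 64.0]
eef_rot: [0.171, 1.565, -0.171]
wrist_force: [0.4, -0.1, -2.5]
opening: 0.157
pos [539.1 130.1  64. ] ax [[-0.001, 0.216, 0.976], [-0.0, 0.976, -0.216], [-1.0, -0.0, -0.001]] yaw 77.52 q [ 0.105  0.494 -0.32   0.757  0.     0.323] F [ 0.4 -0.1 -2.5] open 0.157 t 8.15
shift cm [0.7  0.   0.02] twist 0.02 alt -179.98
top 443 rect ((537.8320922851562, 63.931396484375), (197.3219757080078, 68.03573608398438), 8.820537567138672) z 58.27224740053839 slope mm/100 [-0.1836801   2.62575567]
scene 2456 rect ((539.1320190429688, 130.38262939453125), (141.4550018310547, 193.11927795410156), 77.62263488769531) z 58.252355306410436 slope mm/100 [-0.14174217 -0.22845935]
```

View pics/scene7c.png

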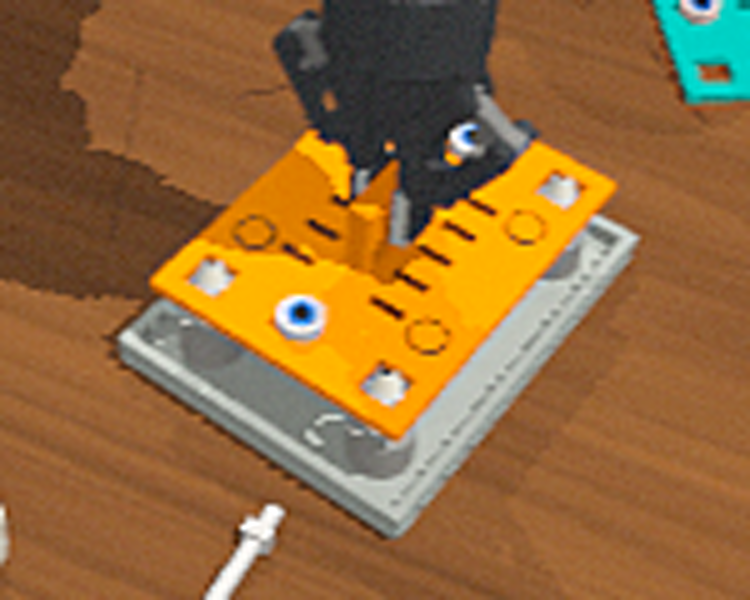

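View pics/wrist7.png

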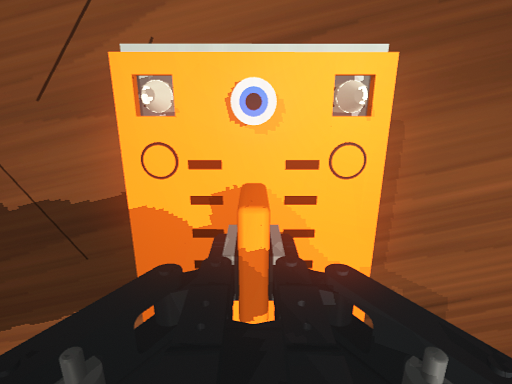

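```bash
python3 -m pendant '[[0.3,0,0,0,0.5],[0.6,0,0,0,0.5],[0.7,0,0,0,0.5],[0.7,0,0,0,0.5]]'
python3 go.py 539.3 130.1 57 77.5
```

```text
time: 8.8
position: [539.3, 130.2, 57.2]
eef_rot: [0.171, 1.564, -0.171]
wrist_force: [-0.1, -0.0, -4.2]
opening: 0.157
pos [539.3 130.2  57.2] ax [[-0.0, 0.216, 0.976], [0.0, 0.976, -0.216], [-1.0, -0.0, -0.0]] yaw 77.53 q [ 0.105  0.503 -0.327  0.741  0.     0.323] F [-0.1 -0.  -4.2] open 0.157 t 8.8
shift cm [ 0.02 -0.01  0.01] twist 0.03 alt -179.97
```

```bash
python3 -m pendant '[[0.1,0,0,0,0.5],[0.1,0,0,0,0.5]]'; python3 -m pendant '[[0,0,0,0,2],[0,0,0,0,4],[0,0,0,0,4],[0,0,0,0,4],[0,0,0,0,4]]'
python3 -m pendant '[[-1,0,0,0,4],[-3,0,0,0,4],[-7,0,0,0,4],[-10,0,0,0,4],[-10,0,0,0,0],[-10,0,0,0,0]]'
python3 rel.py 8; python3 go.py 539.3 130.1 57 77.5; python3 - <<'E'
from h import *
d=cap('wrist','wrist8.png')
E
```

```text
time: 9.05
position: [539.5, 130.4, 56.4]
eef_rot: [0.171, 1.564, -0.17]
wrist_force: [0.5, 2.1, -3.3]
opening: 0.153
time: 9.68
position: [539.3, 130.1, 56.3]
eef_rot: [0.171, 1.564, -0.171]
wrist_force: [1.1, 0.1, -0.3]
opening: 0.47
time: 10.42
position: [539.1, 130.1, 156.1]
eef_rot: [0.171, 1.564, -0.171]
wrist_force: [-0.9, -0.5, -0.7]
opening: 0.049
top 0 rect ((0.0, 0.0), (0.0, 0.0), 0.0) z nan slope mm/100 [0. 0.]
scene 0 rect ((0.0, 0.0), (0.0, 0.0), 0.0) z nan slope mm/100 [0. 0.]
pos [538.6 130.1 155.4] ax [[-0.002, 0.216, 0.976], [-0.0, 0.976, -0.216], [-1.0, -0.001, -0.002]] yaw 77.52 q [ 0.105  0.4   -0.202  0.971  0.     0.323] F [0.6 0.1 0.5] open 0.001 t 10.525
shift cm [9.84 0.02 0.08] twist 0.02 alt -179.98
  return _methods._mean(a, axis=axis, dtype=dtype,
  ret = ret.dtype.type(ret / rcount)
```

View pics/wrist8.png

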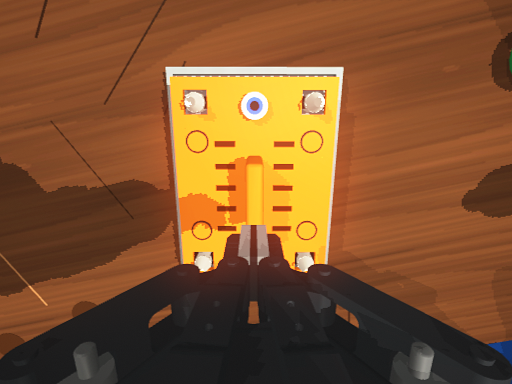

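View pics/scene8.png

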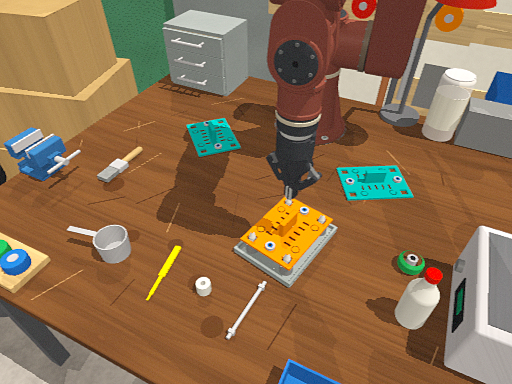

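```bash
cat > lv.py <<'E'
from h import *
import sys
# heights of orange deck at tray coords, from given cameras
cx,cy,a=539.3,130.1,np.radians(-12.5);c,s=np.cos(a),np.sin(a)
for n in sys.argv[1].split(','):
    d=cap(n,n+sys.argv[2]+'.png')
    hsv=cv2.cvtColor(d['frame'],cv2.COLOR_BGR2HSV)
    m=cv2.inRange(hsv,(8,150,60),(24,255,255))>0
    P=pts(d,m); X=(P[:,0]-cx)*c+(P[:,1]-cy)*s; Y=-(P[:,0]-cx)*s+(P[:,1]-cy)*c
    k=(abs(X)<97)&(abs(Y)<72)&(abs(Y)>14)&(P[:,2]>28)&(P[:,2]<75)
    X,Y,Z=X[k],Y[k],P[k,2]
    for _ in range(4):
        A=np.c_[X,Y,np.ones(len(X))]; q=np.linalg.lstsq(A,Z,rcond=None)[0]; r=abs(Z-A@q); g=r<max(1,2*np.median(r)); X,Y,Z=X[g],Y[g],Z[g]
    print(n,len(X),'deck top z at posts0-3:',[round(q@[x,y,1],1) for x,y in((75,50),(75,-50),(-75,50),(-75,-50))],'center',round(q[2],1))
E
python3 lv.py wrist,scene 9
python3 -m pendant '[[1,1.5,1,0,0],[3,3.5,3,0,0],[5.5,5,4.2,0,0],[8,5,4.2,0,0],[9,5,4.2,0,0],[9,5,4.2,0,0],[9,5,4.2,0,0]]'
python3 go.py 591.1 169.8 51 77.5; python3 -c "
from h import *
cap('wrist','wrist10.png')"
```

```text
wrist 15596 deck top z at posts0-3: [np.float64(49.7), np.float64(49.7), np.float64(49.4), np.float64(49.4)] center 49.6
scene 1457 deck top z at posts0-3: [np.float64(50.2), np.float64(50.4), np.float64(49.9), np.float64(50.0)] center 50.1
time: 11.55
position: [591.9, 170.0, 67.2]
eef_rot: [0.171, 1.563, -0.171]
wrist_force: [-0.2, 0.4, 0.0]
opening: 0.0
pos [591.9 170.   67.2] ax [[0.001, 0.216, 0.976], [0.0, 0.976, -0.216], [-1.0, 0.001, 0.001]] yaw 77.52 q [ 0.161  0.588 -0.138  0.843  0.     0.379] F [-0.2  0.4  0. ] open 0.0 t 11.55
shift cm [ 1.62 -0.04 -0.07] twist 0.02 alt -179.98
```

View pics/wrist10.png

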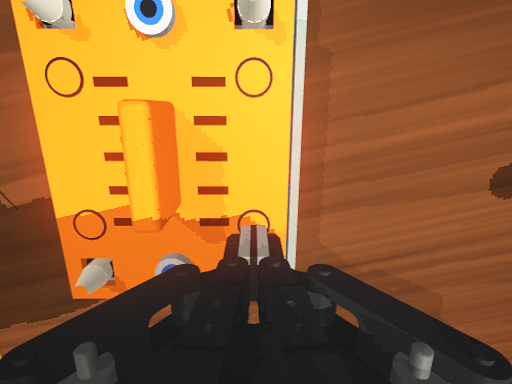

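```bash
python3 -m pendant '[[0.7,0,-0.05,0,0],[1.4,0,-0.05,0,0],[1.6,0,-0.05,0,0],[1.8,0,-0.05,0,0],[2.0,0,-0.05,0,0]]'
python3 -m pendant '[[0.2,0,0,0,0],[0.4,0,0,0,0]]'
python3 lv.py scene,wrist 11
```

```text
time: 12.22
position: [591.0, 170.1, 47.2]
eef_rot: [0.171, 1.563, -0.171]
wrist_force: [-1.9, 0.2, 14.3]
opening: -0.001
time: 12.48
position: [591.2, 170.2, 42.6]
eef_rot: [0.171, 1.563, -0.17]
wrist_force: [0.8, 1.4, 2.6]
opening: 0.002
scene 916 deck top z at posts0-3: [np.float64(39.4), np.float64(50.6), np.float64(49.5), np.float64(60.7)] center 50.1
wrist 47879 deck top z at posts0-3: [np.float64(37.7), np.float64(49.6), np.float64(49.0), np.float64(60.9)] center 49.3
```

```bash
python3 -m pendant '[[0.2,0,0,0,0],[0.4,0,0,0,0],[0.5,0,0,0,0]]'
python3 lv.py scene,wrist 12
```

```text
time: 12.95
position: [590.9, 169.8, 38.0]
eef_rot: [0.171, 1.563, -0.171]
wrist_force: [-2.5, -1.4, 16.4]
opening: -0.003
scene 820 deck top z at posts0-3: [np.float64(37.2), np.float64(48.7), np.float64(37.6), np.float64(49.1)] center 43.2
wrist 45812 deck top z at posts0-3: [np.float64(36.7), np.float64(48.0), np.float64(37.0), np.float64(48.3)] center 42.5
```

```bash
python3 -m pendant '[[0.1,0,0,0,0],[0.25,0,0,0,0],[0.25,0,0,0,0]]'
python3 lv.py scene,wrist 13;python3 go.py 569.5 72.2 70 77.5
```

```text
time: 13.42
position: [591.0, 169.8, 37.6]
eef_rot: [0.171, 1.562, -0.171]
wrist_force: [-9.7, -2.5, 32.8]
opening: -0.005
scene 776 deck top z at posts0-3: [np.float64(37.3), np.float64(48.3), np.float64(37.4), np.float64(48.4)] center 42.9
wrist 45607 deck top z at posts0-3: [np.float64(36.5), np.float64(47.7), np.float64(36.6), np.float64(47.7)] center 42.1
pos [590.9 169.8  37.6] ax [[0.002, 0.216, 0.976], [-0.0, 0.976, -0.216], [-1.0, -0.0, 0.002]] yaw 77.52 q [ 0.161  0.62  -0.171  0.779 -0.001  0.379] F [-9.7 -3.  33.5] open -0.004 t 13.525
shift cm [-3.24 -9.99  0.02] twist 0.02 alt -179.98
```

```bash
python3 -m pendant '[[-2,0,0,0,0],[-5,-1,0,0,0],[-6,-4,0,0,0],[-6,-8,0,0,0],[-5,-10,0,0,0],[-3,-10,0,0,0],[-2.5,-10,0,0,0],[-2.5,-10,0,0,0]]'
python3 lv.py scene,wrist 14;python3 go.py 569.5 72.2 36.5 77.5
```

```text
time: 14.52
position: [568.6, 72.7, 59.2]
eef_rot: [0.171, 1.565, -0.171]
wrist_force: [0.3, -0.9, 1.3]
opening: 0.002
scene 1327 deck top z at posts0-3: [np.float64(37.4), np.float64(48.5), np.float64(37.3), np.float64(48.4)] center 42.9
wrist 35566 deck top z at posts0-3: [np.float64(36.8), np.float64(47.9), np.float64(36.7), np.float64(47.8)] center 42.3
pos [569.3  72.8  60.1] ax [[0.0, 0.215, 0.977], [0.0, 0.977, -0.215], [-1.0, 0.0, 0.0]] yaw 77.56 q [-0.     0.529 -0.27   0.772  0.     0.217] F [-0.6  0.7 -0.3] open 0.005 t 14.625
shift cm [ 2.36 -0.05  0.03] twist 0.06 alt -179.94
```

View pics/wrist14.png

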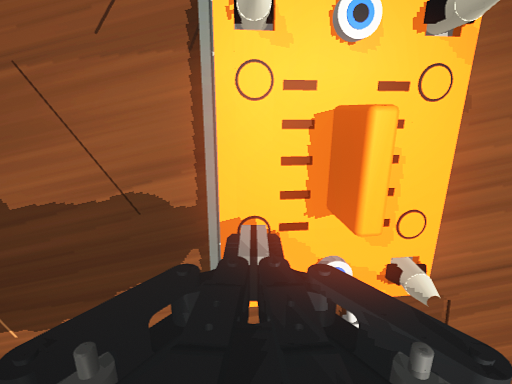

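```bash
python3 -m pendant '[[0.6,-0.05,0,0,0],[1.1,-0.05,0,0,0],[1.4,-0.05,0,0,0],[1.6,-0.05,0,0,0],[1.8,-0.05,0,0,0],[2,-0.05,0,0,0],[2.1,-0.05,0,0,0]]'
python3 lv.py scene,wrist 15;python3 go.py 569.5 72.2 36.5 77.5
```

```text
time: 15.5
position: [568.7, 71.9, 38.4]
eef_rot: [0.171, 1.565, -0.171]
wrist_force: [0.0, 0.1, 0.6]
opening: -0.001
scene 1189 deck top z at posts0-3: [np.float64(36.0), np.float64(37.7), np.float64(38.0), np.float64(39.7)] center 37.9
wrist 43892 deck top z at posts0-3: [np.float64(35.5), np.float64(36.8), np.float64(37.4), np.float64(38.7)] center 37.1
pos [568.6  72.   38.4] ax [[-0.001, 0.216, 0.976], [0.0, 0.976, -0.216], [-1.0, 0.0, -0.001]] yaw 77.52 q [-0.002  0.555 -0.292  0.724  0.     0.216] F [ 0.  -0.5  0.5] open -0.0 t 15.6
shift cm [0.19 0.04 0.08] twist 0.02 alt -179.98
```

```bash
python3 -m pendant '[[0.15,0,0,0,0],[0.3,0,0,0,0],[0.4,0,0,0,0],[0.4,0,0,0,0]]'
python3 lv.py scene,wrist 16;python3 go.py 487.5 90.4 60 77.5
```

```text
time: 16.1
position: [568.9, 72.0, 36.0]
eef_rot: [0.171, 1.564, -0.171]
wrist_force: [-5.7, 0.4, 16.8]
opening: -0.001
scene 1147 deck top z at posts0-3: [np.float64(36.0), np.float64(35.9), np.float64(35.7), np.float64(35.6)] center 35.8
wrist 44979 deck top z at posts0-3: [np.float64(35.2), np.float64(35.2), np.float64(35.1), np.float64(35.0)] center 35.1
pos [568.8  72.   36. ] ax [[0.0, 0.216, 0.976], [-0.0, 0.976, -0.216], [-1.0, 0.0, 0.0]] yaw 77.53 q [-0.002  0.558 -0.295  0.718 -0.     0.216] F [-5.8 -0.8 16.6] open -0.001 t 16.2
shift cm [-2.4   0.04 -8.34] twist 0.03 alt -179.97
```

```bash
python3 -m pendant '[[-2,0,0,0,0],[-3,0,-3,0,0],[-3,0,-6,0,0],[-2.5,0,-8.3,0,0],[-1.5,0,-8.3,0,0],[-0.7,0,-8.3,0,0],[-0.3,0,-8.3,0,0],[-0.1,0,-8.3,0,0],[0.1,0,-8.3,0,0],[0.1,0,-8.3,0,0]]'
python3 lv.py scene,wrist 17;python3 go.py 487.5 90.4 36 77.5
```

```text
time: 17.45
position: [488.4, 89.6, 35.9]
eef_rot: [0.171, 1.563, -0.171]
wrist_force: [-11.7, -1.3, 36.7]
opening: 0.0
scene 1388 deck top z at posts0-3: [np.float64(35.9), np.float64(35.9), np.float64(35.9), np.float64(35.9)] center 35.9
wrist 20415 deck top z at posts0-3: [np.float64(35.5), np.float64(35.4), np.float64(35.1), np.float64(35.0)] center 35.3
pos [488.4  89.6  35.9] ax [[0.001, 0.216, 0.976], [-0.0, 0.976, -0.216], [-1.0, -0.0, 0.001]] yaw 77.52 q [ 0.034  0.442 -0.51   0.618 -0.     0.252] F [-11.5  -0.7  34.7] open -0.002 t 17.55
shift cm [-0.01  0.06 -0.11] twist 0.02 alt -179.98
```

View pics/wrist17.png

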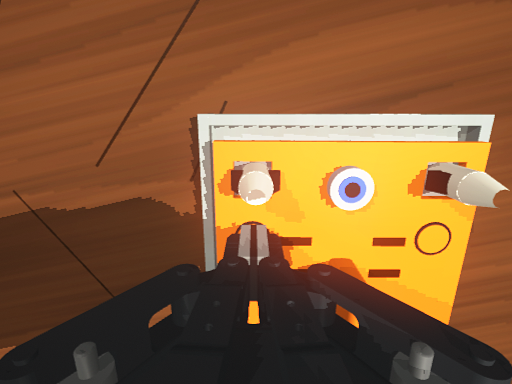

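Home at 35 N there. I'll press pad2 for good measure, then retreat and check with nothing touching.

```bash
python3 -m pendant '[[-2,0,0,0,0],[-6,0,0,0,0],[-7,3,0,0,0],[-7,7,0,0,0],[-5,10,0,0,0],[-3,10,0,0,0],[-1.5,10,0,0,0],[-0.7,10,0,0,0],[-0.3,10,0,0,0],[-0.1,10,0,0,0],[-0.1,10,0,0,0]]'
python3 lv.py scene,wrist 18
python3 -m pendant '[[-2,0,0,0,0],[-6,0,0,0,0],[-11,0,0,0,0],[-15,0,0,0,0],[-15,-4,-3,0,0],[-15,-5,-5,0,0],[-15,-5,-8,0,0],[-15,-5,-8,0,0],[-15,-5,-8,0,0]]'
python3 lv.py scene,wrist 19
python3 - <<'E'
import cv2
i=cv2.imread('pics/scene19.png')[180:300,210:360]; cv2.imwrite('pics/scene19c.png',cv2.resize(i,None,fx=5,fy=5,interpolation=cv2.INTER_CUBIC))
E
```

```text
time: 18.92
position: [509.7, 187.1, 36.1]
eef_rot: [0.171, 1.563, -0.171]
wrist_force: [-4.0, -2.0, 11.5]
opening: 0.0
scene 1194 deck top z at posts0-3: [np.float64(35.9), np.float64(35.8), np.float64(35.8), np.float64(35.7)] center 35.8
wrist 20468 deck top z at posts0-3: [np.float64(35.4), np.float64(35.4), np.float64(35.1), np.float64(35.0)] center 35.2
time: 20.15
position: [421.5, 155.9, 185.4]
eef_rot: [0.171, 1.562, -0.171]
wrist_force: [0.4, -0.3, -0.8]
opening: -0.001
scene 1438 deck top z at posts0-3: [np.float64(35.6), np.float64(35.8), np.float64(35.6), np.float64(35.8)] center 35.7
wrist 1558 deck top z at posts0-3: [np.float64(36.2), np.float64(36.2), np.float64(35.0), np.float64(35.0)] center 35.6
```

View pics/scene19c.png

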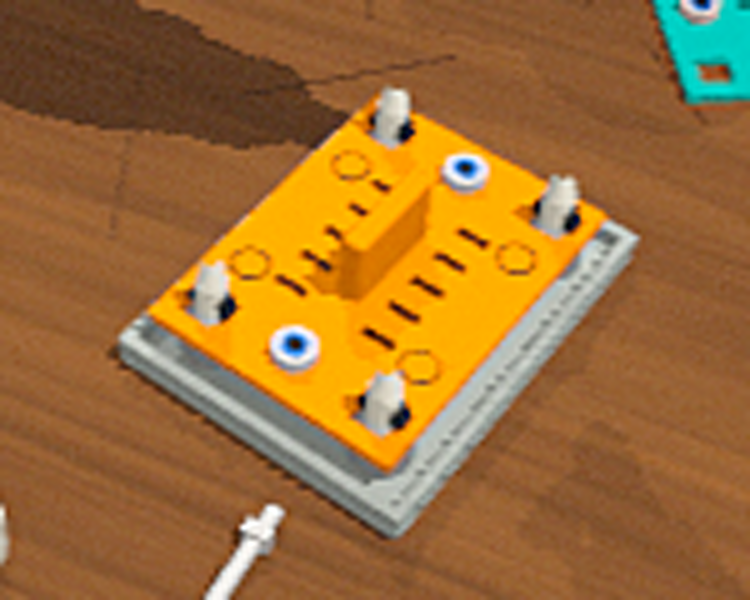

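View pics/wrist19.png

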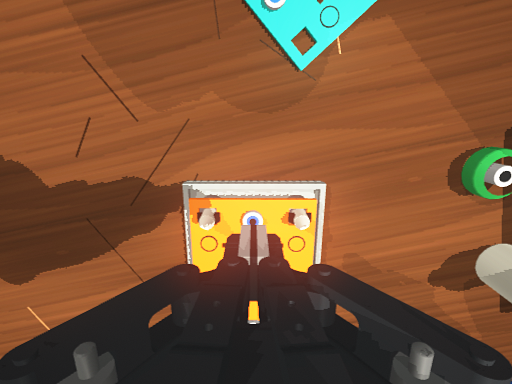

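View pics/scene19.png

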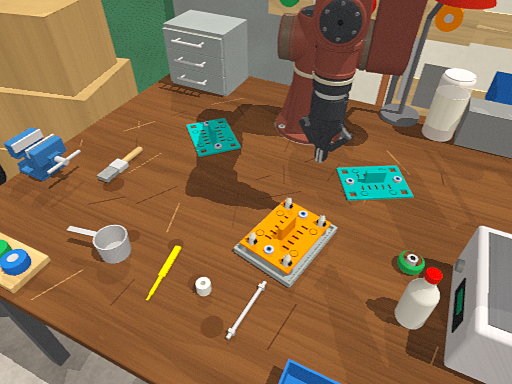

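The scene crop shows the barbs of all four posts above the deck (crop px (393,115), (557,205), (213,295) and (385,405)). The deck top is level at about 36 mm, the arm is clear, and the other things haven't moved.

```bash
python3 -c "
from rig import job; print(job.sign_off())"
```

```text
the job is handed in; nothing more can be done
None
```

The orange tray is on the grey rack, pressed fully home on all four posts, and the job is handed in at about 20 s of the 58 s allowed.

- **Placing:** I lifted the tray by its rib and set it level on the barbs with all four posts through their holes. I then let go before pressing.
- **Pressing:** Pressing pad0 clicked both posts on that long side, and pressing pad1 clicked the other two. I then pressed pad3 and pad2 to make sure. The highest wrist force I read was about 37 N.
- **Last checks, arm clear and touching nothing:** The scene camera put the deck top at 35.6–35.8 mm at all four posts, against the 36 mm expected. All four posts' barbs showed above the deck, and nothing else looked moved.
- **One disagreement:** The last wrist view put one end at 36.2 mm and the other at 35.0 mm. Only part of the deck was visible in that view, and the difference is within the cameras' 2 mm calibration.

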